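Pin the mitre fence in its clevis

ROBOT

A 6-joint arm with a two-finger parallel gripper is mounted at the origin on the work surface. World frame = base frame: x ahead of the robot, y to its left, z up, the work surface at z = 0. Lengths are in mm, angles in rad, forces in N, time in s.
With the tool pointing down it reaches from about 300 to 850 mm from the base axis. Payload 4.2 kg.
Tool frame: the origin (TCP) lies at the very end of the fingers, on their centre line; the grasp point (between the pads) lies ctrl.grasp_offset behind it (ctrl.grasp_offset is the distance from the TCP to the grasp point, in mm); z points along the fingers, y is the direction in which the jaws open and shut (so a half turn about z gives the same grasp; the last joint's range is limited). The gripper opens to 91 mm and grips with 3 to 60 N. Pads are 32 mm wide; open, the fingers measure 118 mm over their backs; the gripper's body (76 mm by 178 mm) begins 60 mm behind the grasp point.
Start: joints at [1.232, 0.32, 1.565, -0, 1.257, -0.02], TCP at [180.223, 546.043, 213.976] pointing down, gripper open.
Joint ranges: [-3.11, 3.11], [-0.84, 2.01], [0.21, 2.61], [-1.34, 4.49], [0.05, 2.63], [-2.56, 2.56]. Speed limits (rad/s): [2.57, 2.57, 3.14, 3.14, 3.14, 3.14].

INTERFACE

Orientations are given as a unit quaternion [x, y, z, w].
In Python, from cell import ctrl gives the robot as it stands. The module is installed in compiled form; this text tells all that it offers.
- The arm moves only by the shell command python3 -m jog 'ROWS' [OPENING] [FORCE]. ROWS is JSON, one flat list of numbers, 4 for each row, row after row: the shift along the world's x, y, z in cm, then the turn about the world's z in rad. In form: [dx, dy, dz, turn, dx, dy, dz, turn, ...]. A call has 1 to 12 rows; each row shifts and turns the commanded pose from where the row before left it; what a row does not reach is not made up. A row lasts 1/12 s, in which the tool goes at most 41.7 mm and 7.16 degrees, less where a joint would pass 70% of its speed; a pose out of reach is approached as far as the arm can. A call with a gripper value outside its range is refused whole. OPENING is the finger opening in cm, from 0 to 9.12, set as the call begins (- or left out, the last holds). The fingers move at their own pace and stop on an object; FORCE is the grip in N (left out, the last holds). Time passes only in rows, so rows that do not move let the fingers close. It gives the time, the measured TCP pose, the force and the opening at its end, in the units of the state.
- ctrl.state(): the state, without advancing time (a new reading comes with each control period).
- ctrl.camera(name): name is "side" or "top" or "wrist"; returns (picture, depth): 420x560x3 uint8, red, green, blue; 420x560 float32, mm along the optical axis (not along the pixel's ray), 0 where there is no reading.
- ctrl.calibration(name): a dict with "fx", "fy", "cx", "cy" (pixels), "world_to_cam" (4x4, takes a point from world to camera coordinates); the wrist camera has in their place "mount" (4x4, takes a point from camera to tool coordinates, whose origin is the TCP and whose axes are the flange's). Camera axes: x right, y up, looking along -z (the intrinsics and any distortion apply to the point x, -y, -z); pixel columns grow to the right and rows downward; lengths in mm; the calibration is good to about 2 mm. The wrist camera is an equidistant fisheye: a pixel r from the principal point sees the ray r / f radians off the axis. A picture is of the moment at which its call begins: read the wrist's pose just before it. calibration takes no time and is no camera call.
- ctrl.close_job(): hands the job in, once; it reports no verdict.
Trained networks look in the newest picture that a camera, given by its name, has taken for a name from the list of things; names that differ only in an ending like _2 or _b are one class to them, and where a whole thing is asked for, a point or a joint stands for the part that bears it (a point fixed in the world has none). Each returns a list of dicts, best first, with "score" (0 to 1); they miss things now and then, are a little off and sometimes report something else, mostly with a low value. They report only what shows in the picture. A call takes as long as a camera call. They do not tell look-alikes from the thing itself.
- ctrl.regions_of(camera, label): "mask" (420x560 bool, what is visible of it) and "uv" ([column, row] in pixels, amid what is visible of it).
- ctrl.mark_of(camera, label): "uv" ([column, row] in pixels: a listed point, or the origin of a listed thing).
The state is a dict: "time": time; "joints": joint angles; "qd": joint speeds; "joint_efforts": joint torques, N m; "position": TCP position; "ee_rot": TCP orientation; "ft_force": force on the tool from outside, world axes, zero at the start; "moment": the same for the moment, N m; "finger_gap": opening from 0.0 (shut) to 1.0 (fully open).
Only numpy, scipy, OpenCV 4.12 (cv2) and the standard library are available. Lean on these libraries where they do the work, as an engineer would, in place of code of your own. Each camera call takes 0.05 s, during which the arm holds its last target.

TASK

Set up the mitre jig: swing its pivoting fence round until the hole at the fence's free end lines up under the pin of the steel clevis, then push the pin down through the hole until its black knob sits fully home on the clevis. Leave the jig and the other things on the bench where they are.

Things in the scene. Friction and masses are not known exactly. Their poses are not given: they have to be found in the camera images.
- pivot (a point): Fixed vertical pivot bolt of the jig: point on its axis 28 mm above the bench, level with the upper face of the fence's bar. Its head is 28 mm across, top 41 mm above the bench. The jig is an immovable 18 mm plywood board, 240 x 360 mm, lying on the bench with the bolt near one short edge (the robot's right).
- fence: The fence: flat aluminium bar 40 mm wide, 10 thick, 247 long, on the jig board (upper face 28 mm above the bench), wooden block on top. Origin on the pivot axis at its underside, y axis along the bar to the free end. Loose on the bolt, 0.3 to 0.5 kg, held by friction only, stays where left. Starts 0.4 to 1.05 rad anticlockwise (from above) of the clevis, on the robot's side of it.
- fence_hole (a point): Centre of the upper mouth of the 16 mm hole through the bar near the fence's free end, 200 mm from the pivot, 28 mm above the bench. The free end ends 22 mm beyond it. It can swing beneath the clevis's jaw and out on the other side: nothing stops it.
- fence_mid (a point): Middle of the fence's wooden block, 102.5 mm from the pivot on the line from the pivot to the hole, 48 mm above the bench. The block is 28 mm wide, 125 long (from 40 to 165 mm from the pivot) and reaches from 28 to 68 mm above the bench; its long sides are good faces to push.
- clevis_axis (a point): Point on the vertical axis of the pin, 28 mm above the bench (level with the bar's upper face), 200 mm from the pivot: the fence's hole has to come here.
- clevis: Dark steel bracket fixed to the jig board at the end away from the pivot. Origin on the pivot axis on the board, y axis towards the pin. Its upper jaw, 40 mm wide, is 36 to 48 mm above the bench and 184 to 254 mm from the pivot, on a column beyond the fence's end; both sides are open. With the holes in line, the edges of bar and jaw are in line too.
- knob_top (a point): Centre of the top of the pin's black knob, 32 mm across, 14 high: 88 mm above the bench with the pin up, 62 mm with the pin home. Press here, straight down.
- pin (a joint): Travel of the pin in m: 0 = up (at the start, point 3 mm above the bar), 0.026 = fully home, knob on the jaw. Steel, 14 mm thick, its point tapering over 9 mm to 6 mm, so that it centres a hole up to about 3 mm off. Slides with about 4 N of friction, no spring, stays where left. On the solid bar it stops after 3 mm; with no bar beneath it goes down uselessly.
- offcut: Bystander: pale wood block 40 x 70 x 30 high, lying on the jig board beyond the fence (mm); origin at its underside. To be left alone.
- wax_tin: Bystander: low round steel tin, 48 across, 22 high, on the jig board beyond the fence (mm); origin at its underside. To be left alone.
- mallet: Bystander: wooden joiner's mallet lying on the bench to the left, head 65 x 110 x 80 high, handle 200 long (mm); origin at its underside. To be left alone.
- plane: Bystander: steel hand plane with dark wooden handles, 240 x 60, about 100 high, on the bench to the right (mm); origin at its underside. To be left alone.
- square: Bystander: try square lying flat on the bench to the right, dark stock 120 long, 22 high (mm); origin at its underside. To be left alone.
- chisel: Bystander: wood chisel lying on the bench to the left, 270 long, origin at the handle end (mm); origin at its underside. To be left alone.
There are look-alikes about, which are no part of the job. Several things have the shape of the fence; the one meant has the colours described above.

How it is judged:
By the outcome, as a careful person would: the job done as asked, in the order asked, and still so for the second after the job is handed in, with the robot touching nothing.
It also fails if it takes over 51 s, if anything falls off the work surface, if the arm or the gripper's body presses on something with over 40 N, if the wrist force passes 120 N, or if a joint passes its speed limit or range.

## Working session

There is one attempt and no reset: what is moved stays moved. The work goes in short steps, Python scripts to look and compute and a shell command to move; the robot and the scene stay as the last step left them, time stands still between calls to the robot, and variables do not carry over. Pictures are saved under pics/ and viewed, and the job is handed in when it is done.

```bash
mkdir -p pics; cat > h.py <<'E'
import numpy as np, cv2
from cell import ctrl
def save(n,cam):
    p,d=ctrl.camera(cam); cv2.imwrite(f'pics/{n}.png',p[:,:,::-1]); return p,d
def ray_z(cam,uv,z):
    c=ctrl.calibration(cam); W=np.linalg.inv(np.array(c['world_to_cam']))
    dist=np.array(c.get('dist',[0,0,0,0,0]),float)
    K=np.array([[c['fx'],0,c['cx']],[0,c['fy'],c['cy']],[0,0,1]])
    x,y=cv2.undistortPoints(np.array([[uv]],float),K,dist)[0,0]
    d=W[:3,:3]@np.array([x,-y,-1]); o=W[:3,3]
    return o+d*(z-o[2])/d[2]
E
python3 - <<'E'
from h import *
for c in('top','side'):
    p,d=save(c+'0',c); print({k:v for k,v in ctrl.calibration(c).items()})
    for l,z in(('pivot',28),('fence_hole',28),('fence_mid',48),('clevis_axis',28),('knob_top',88)):
        for m in ctrl.mark_of(c,l)[:3]: print(c,l,m['score'],m['uv'],ray_z(c,m['uv'],z).round(1))
print(ctrl.state(),ctrl.grasp_offset)
E
```

```text
{'fx': 477.66737372807904, 'fy': 477.66737372807904, 'cx': 275.63150022816455, 'cy': 207.74123019898823, 'world_to_cam': array([[-2.27885518e-02, -9.99734137e-01, -3.51243307e-03,
         2.91923393e+01],
       [ 9.95861028e-01, -2.30091903e-02,  8.79283222e-02,
        -4.74404976e+02],
       [-8.79857635e-02, -1.49413608e-03,  9.96120612e-01,
        -1.39295637e+03],
       [ 0.00000000e+00,  0.00000000e+00,  0.00000000e+00,
         1.00000000e+00]])}
top pivot 0.66 [319.9, 171.3] [ 579.7 -115.4   28. ]
top fence_hole 0.95 [228.7, 250.0] [353.5 158.3  28. ]
top fence_hole 0.85 [371.6, 249.1] [ 346.6 -259.2   28. ]
top fence_hole 0.62 [268.1, 215.5] [451.9  41.   28. ]
top fence_mid 0.98 [365.8, 279.8] [ 259.5 -235.1   48. ]
top fence_mid 0.9 [210.5, 276.1] [280.1 209.5  48. ]
top fence_mid 0.63 [316.2, 173.4] [ 570.5 -102.5   48. ]
top clevis_axis 0.66 [248.9, 181.5] [554.1  95.6  28. ]
top knob_top 0.57 [249.0, 177.2] [557.7  91.7  88. ]
{'fx': 417.98693186791064, 'fy': 417.98693186791064, 'cx': 271.4125055694388, 'cy': 216.40158382901112, 'world_to_cam': array([[-9.95417426e
[... 798 characters left out ...]
.7] [538.9  91.   88. ]
{'time': 0.6, 'joints': array([ 1.23199147e+00,  3.19576942e-01,  1.56453913e+00, -8.35004452e-06,
        1.25740189e+00, -2.00093338e-02]), 'qd': array([-0.00050969,  0.00059759,  0.00022056, -0.00092748,  0.00088159,
        0.00010487]), 'joint_efforts': array([-1.12537582e-03, -4.12134647e+01, -2.32129687e+01,  7.26928725e-02,
        3.76738189e-02,  4.91282790e-06]), 'position': array([180.22324441, 546.02022151, 213.97397735]), 'ee_rot': array([1.58722358e-01, 9.87323256e-01, 3.60333943e-05, 1.05714133e-05]), 'ft_force': array([-0.20007812,  0.17967561,  0.28027218]), 'moment': array([0.01162116, 0.03016003, 0.01611325]), 'finger_gap': 0.9989235986389612} 18.8
```

View pics/top0.png

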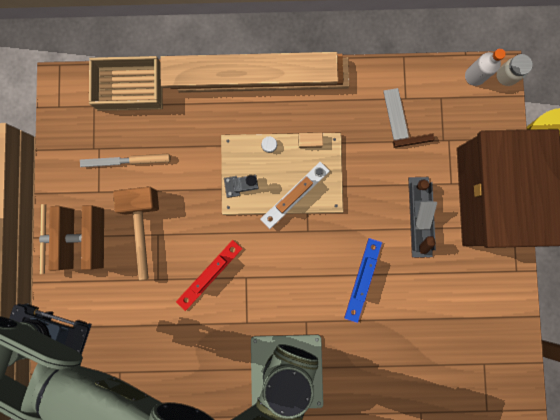

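View pics/side0.png

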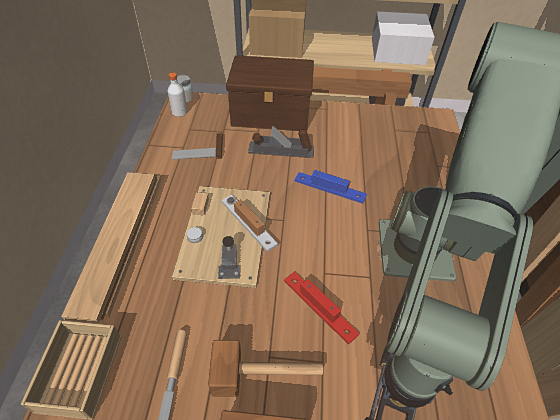

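The aluminium fence is the one on the plywood: its hole is near (268,215) in the top view, the bolt at (320,171) and the clevis at (245,183). The red and blue ones are look-alikes. The distances check out at about 200 mm, and the swing needed is about 0.57 rad clockwise. I'll move closer and look with the wrist camera.

```bash
python3 -m jog '[2,-3.3,0,-0.03,2,-3.3,0,-0.03,2,-3.3,0,-0.03,2,-3.3,0,-0.03,2,-3.3,0,-0.03,2,-3.3,0,-0.03,2,-3.3,0,-0.03,2,-3.3,0,-0.03,2,-3.3,0,-0.03,2,-3.3,0,-0.03,2,-3.3,0,-0.03,2,-3.3,0,-0.03]' 6 20
python3 -m jog '[2,-3,0.8,-0.04,2,-3,0.8,-0.04,2,-3,0.8,-0.04,2,-3,0.8,-0.04,0,0,0,0,0,0,0,0]'
python3 - <<'E'
from h import *
s=ctrl.state(); p,d=save('w1','wrist'); print(s['position'],s['ee_rot']); print(ctrl.calibration('wrist'))
for l in('pivot','fence_hole','fence_mid','clevis_axis','knob_top'):
    for m in ctrl.mark_of('wrist',l)[:3]: print(l,m['score'],m['uv'])
E
```

```text
time: 1.6
position: [420.9, 148.3, 214.3]
ee_rot: [0.334, 0.943, 0.0, 0.0]
ft_force: [-0.6, 0.5, -0.2]
finger_gap: 0.656
time: 2.1
position: [501.1, 28.7, 246.1]
ee_rot: [0.409, 0.913, 0.0, 0.0]
ft_force: [-0.2, 0.1, -0.4]
finger_gap: 0.656
[501.068915    28.69759628 246.1269726 ] [4.08654785e-01 9.12688965e-01 2.78366484e-04 2.08267011e-04]
{'fx': 325.19226210127806, 'fy': 325.19226210127806, 'cx': 277.7183863988331, 'cy': 207.81697782700948, 'mount': array([[-6.67269030e-04,  9.71900049e-01,  2.35392967e-01,
         6.74017992e+01],
       [ 9.99999388e-01,  4.40793517e-04,  1.01473457e-03,
        -3.51713648e-01],
       [ 8.82460883e-04,  2.35393500e-01, -9.71899749e-01,
        -1.72177983e+02],
       [ 0.00000000e+00,  0.00000000e+00,  0.00000000e+00,
         1.00000000e+00]])}
pivot 0.98 [252.5, 299.6]
pivot 0.63 [247.5, 233.4]
fence_hole 0.96 [246.7, 145.6]
fence_hole 0.58 [256.1, 36.4]
fence_mid 0.74 [248.7, 229.6]
fence_mid 0.6 [40.8, 210.9]
clevis_axis 0.66 [335.9, 178.9]
clevis_axis 0.45 [310.0, 326.5]
clevis_axis 0.39 [249.5, 232.2]
knob_top 0.65 [351.2, 183.4]
```

View pics/w1.png

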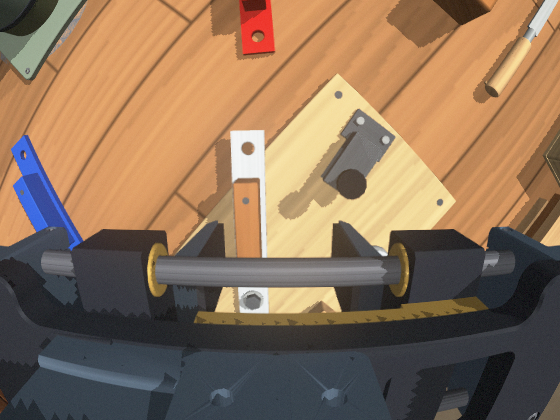

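The wrist view shows the hole at (247,147), the bolt head at (252,300), the knob at (351,183) and the jaw running up-right of the knob. I'll work out positions from these.

```bash
cat >> h.py <<'E'
from scipy.spatial.transform import Rotation as R
def wray(uv,z,s):
    c=ctrl.calibration('wrist'); M=np.array(c['mount'])
    v=np.array([uv[0]-c['cx'],uv[1]-c['cy']])/c['fx']; r=np.hypot(*v)
    u=v/r*np.sin(r); dc=np.array([u[0],-u[1],-np.cos(r)])
    Q=R.from_quat(s['ee_rot']).as_matrix()
    o=Q@M[:3,3]+s['position']; d=Q@M[:3,:3]@dc
    return o+d*(z-o[2])/d[2]
def wproj(P,s):
    c=ctrl.calibration('wrist'); M=np.array(c['mount'])
    Q=R.from_quat(s['ee_rot']).as_matrix()
    p=M[:3,:3].T@(Q.T@(np.array(P)-s['position'])-M[:3,3])
    th=np.arctan2(np.hypot(p[0],p[1]),-p[2]); v=np.array([p[0],-p[1]]); v/=np.linalg.norm(v)
    return np.array([c['cx'],c['cy']])+v*th*c['fx']
E
python3 - <<'E'
from h import *
s=ctrl.state()
h=wray([246.7,146.5],28,s);p=wray([252.5,299.6],28,s);p2=wray([252.5,300.5],41,s);k=wray([351.5,183],88,s);c=wray([335.9,178.9],28,s)
print(h,p,p2,k,c)
for a,b in((h,p),(h,p2),(k,p),(k,p2),(c,p)):
    d=a-b; print(np.linalg.norm(d[:2]),np.degrees(np.arctan2(d[1],d[0])))
E
```

```text
[438.8549188   41.77325232  28.        ] [ 577.75748721 -108.44572876   28.        ] [ 574.53752177 -103.19963554   41.        ] [546.74874548  92.74681586  88.        ] [545.52702499  85.22647533  28.        ]
204.59634842208885 132.75854866316345
198.56209850802026 133.1040819107996
203.56812636725203 98.76175244049114
197.90711938078965 98.07175832154465
196.3357464448302 99.44843652917966
```

```bash
python3 -m jog '[-0.4,-0.95,-2,0.016,-0.4,-0.95,-2,0,-0.4,-0.95,-3,0,-0.4,-0.95,-3,0,0,0,-3,0,0,0,0,0,0,0,0,0]'
python3 - <<'E'
from h import *
s=ctrl.state(); p,d=save('w2','wrist'); print(s['position'],s['ee_rot'])
for l,z in(('pivot',28),('fence_hole',28),('fence_mid',48),('clevis_axis',28),('knob_top',88)):
    for m in ctrl.mark_of('wrist',l)[:2]: print(l,m['score'],m['uv'],wray(m['uv'],z,s).round(1))
E
```

```text
time: 2.98
position: [483.3, -7.3, 115.4]
ee_rot: [0.399, 0.917, -0.0, -0.001]
ft_force: [1.2, 0.2, 0.6]
finger_gap: 0.658
[483.28665902  -7.34158243 115.43239017] [ 3.99472859e-01  9.16743846e-01 -4.46986566e-04 -1.39835842e-03]
fence_hole 0.94 [283.4, 140.9] [445.7  38.7  28. ]
fence_mid 0.79 [280.3, 263.0] [508.6 -32.7  48. ]
clevis_axis 0.93 [410.9, 187.7] [551.1  86.3  28. ]
clevis_axis 0.34 [281.9, 139.8] [444.2  38.5  28. ]
knob_top 0.8 [446.7, 200.6] [551.8  89.4  88. ]
knob_top 0.35 [277.8, 263.4] [495.8 -21.6  88. ]
```

View pics/w2.png

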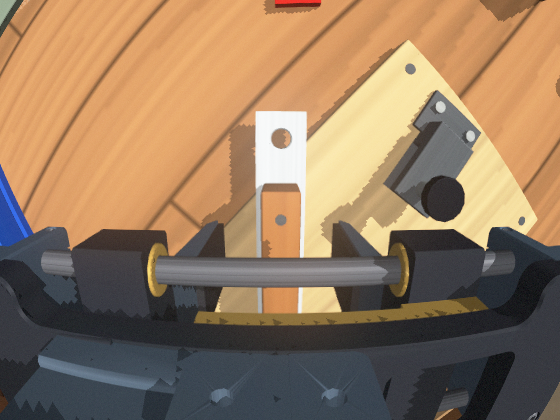

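Block centred between the fingers. Descend and close to a loose cage.

```bash
python3 -m jog '[0,0,-2.5,0,0,0,-2.5,0,0,0,-2.5,0,0,0,0,0,0,0,0,0]'; python3 -m jog '[0,0,0,0,0,0,0,0,0,0,0,0,0,0,0,0]' 3.2 10
```

```text
time: 3.7
position: [484.0, -7.9, 41.0]
ee_rot: [0.4, 0.917, -0.0, -0.001]
ft_force: [0.5, 0.3, 0.4]
finger_gap: 0.656
time: 4.03
position: [485.0, -8.0, 42.1]
ee_rot: [0.4, 0.917, 0.0, 0.001]
ft_force: [0.3, 0.3, -0.1]
finger_gap: 0.395
```

```bash
python3 -m jog '[0.36,0.32,0,-0.035,0.36,0.30,0,-0.035,0.38,0.29,0,-0.035,0.39,0.27,0,-0.035,0.4,0.26,0,-0.035,0.41,0.25,0,-0.035,0.42,0.24,0,-0.035,0.42,0.22,0,-0.035,0.43,0.2,0,-0.035,0.44,0.19,0,-0.035,0.44,0.17,0,-0.035,0.45,0.16,0,-0.035]' 3.2
python3 -m jog '[0,0,0,0,0,0,0,0]'
python3 - <<'E'
from h import *
s=ctrl.state(); p,d=save('w3','wrist'); print(s['position'],s['ee_rot'])
for l,z in(('fence_hole',28),('clevis_axis',28),('knob_top',88)):
    for m in ctrl.mark_of('wrist',l)[:2]: print(l,m['score'],m['uv'],wray(m['uv'],z,s).round(1))
E
```

```text
time: 5.03
position: [532.0, 20.6, 41.4]
ee_rot: [0.583, 0.813, -0.001, -0.001]
ft_force: [-2.8, -0.7, 2.4]
finger_gap: 0.349
time: 5.2
position: [533.6, 20.8, 41.4]
ee_rot: [0.582, 0.813, 0.0, 0.0]
ft_force: [-0.6, -0.4, 0.4]
finger_gap: 0.348
[533.58894245  20.80329387  41.35715847] [5.81757432e-01 8.13362103e-01 3.85872459e-04 4.80253591e-04]
fence_hole 0.83 [271.6, 142.4] [509.8  76.4  28. ]
clevis_axis 0.86 [346.8, 147.7] [551.6  88.   28. ]
knob_top 0.76 [377.8, 151.9] [551.   89.7  88. ]
```

View pics/w3.png

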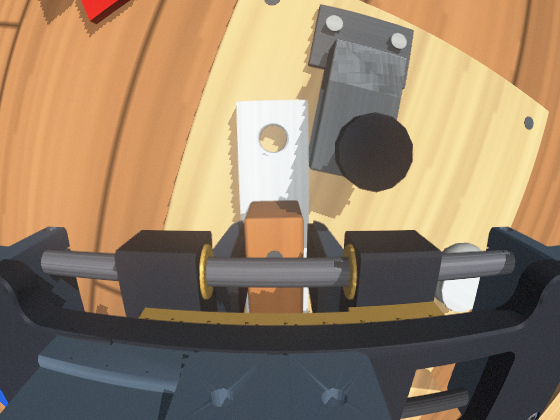

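```bash
python3 -m jog '[0.44,0.14,0,-0.034,0.44,0.12,0,-0.034,0.45,0.11,0,-0.034,0.45,0.1,0,-0.034,0.45,0.08,0,-0.033,0.45,0.06,0,-0.033,0,0,0,0,0,0,0,0]' 3.2
python3 - <<'E'
from h import *
s=ctrl.state(); p,d=save('w4','wrist'); print(s['position'],s['ee_rot'])
for l,z in(('fence_hole',28),('clevis_axis',28),('knob_top',88),('fence_mid',48)):
    for m in ctrl.mark_of('wrist',l)[:2]: print(l,m['score'],m['uv'],wray(m['uv'],z,s).round(1))
cv2.imwrite('pics/w4b.png',cv2.resize(p[60:260,150:420,::-1],None,fx=2.9,fy=2.9,interpolation=cv2.INTER_CUBIC))
E
```

```text
time: 6.07
position: [560.1, 26.8, 40.9]
ee_rot: [0.661, 0.751, 0.0, 0.0]
ft_force: [0.5, 0.3, 0.1]
finger_gap: 0.354
[560.12439726  26.79630191  40.93277488] [6.60772206e-01 7.50586455e-01 1.31914231e-04 2.17695622e-04]
fence_hole 0.76 [34.0, 39.0] [370.4 148.2  28. ]
fence_hole 0.51 [272.4, 139.2] [548.1  87.7  28. ]
knob_top 0.58 [277.0, 141.3] [550.7  88.9  88. ]
```

View pics/w4b.png

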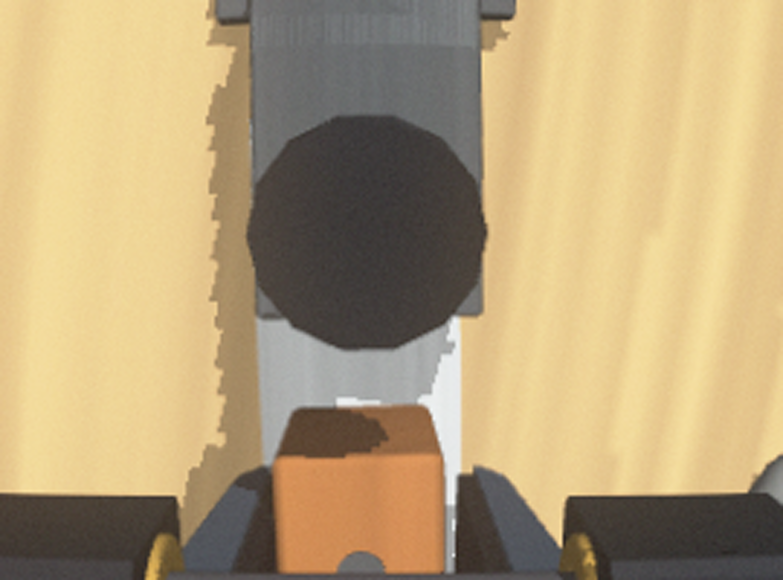

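The picture shows the bar's edges about 2 mm left of the jaw's (crop row ~315: jaw 257–482, bar 259–461). I'll nudge it a little further clockwise.

```bash
python3 -m jog '[0.08,0.01,0,-0.005,0.07,0.01,0,-0.005,0,0,0,0,0,0,0,0]' 3.2
python3 - <<'E'
from h import *
s=ctrl.state(); p,d=save('w5','wrist'); print(s['position'],s['ee_rot'])
for r in (158,166,170,175,180,185,190,195,200): print(r,p[r,232:245].tolist()[0:0],' '.join(str(int(x)) for x in p[r,228:248,2]),'|',' '.join(str(int(x)) for x in p[r,298:325,2]))
cv2.imwrite('pics/w5b.png',cv2.resize(p[60:260,150:420,::-1],None,fx=2.9,fy=2.9,interpolation=cv2.INTER_NEAREST))
E
```

```text
time: 6.65
position: [560.9, 27.0, 40.9]
ee_rot: [0.665, 0.747, -0.0, -0.0]
ft_force: [-2.5, -0.9, 2.0]
finger_gap: 0.35
[560.89236219  26.9519667   40.89925995] [ 6.64878091e-01  7.46951617e-01 -4.69424502e-04 -4.31251562e-04]
158 [] 101 100 95 100 101 96 93 66 59 66 60 64 62 65 60 62 64 60 59 59 | 59 59 59 59 57 57 61 59 58 55 56 58 84 111 111 106 117 140 135 136 134 137 135 137 141 142 145
166 [] 99 99 98 99 99 99 97 99 102 113 114 114 103 76 58 59 63 61 60 63 | 59 61 61 57 55 63 101 114 112 121 117 115 113 114 110 107 114 137 135 137 136 138 138 137 145 145 148
170 [] 103 101 97 99 97 99 96 95 84 89 107 117 114 117 119 120 119 94 55 58 | 57 57 77 147 165 169 233 235 233 236 166 142 141 143 140 136 141 137 135 135 136 134 141 141 144 145 149
175 [] 100 101 100 98 99 99 98 96 101 109 144 171 167 167 173 175 173 172 173 175 | 175 175 173 170 205 232 233 234 234 235 172 142 142 140 139 137 140 136 138 138 141 137 140 142 146 147 149
180 [] 98 96 97 101 99 99 100 98 100 99 141 169 169 172 171 175 175 175 176 175 | 175 175 175 171 167 169 211 233 233 235 176 142 140 141 138 139 138 138 138 139 140 143 141 145 148 148 148
185 [] 99 101 99 101 101 103 100 102 100 100 128 161 169 170 170 171 175 175 172 175 | 173 174 231 234 232 231 233 234 233 235 198 147 143 138 137 137 138 138 139 140 139 140 145 146 151 149 153
190 [] 101 101 100 100 100 97 100 100 101 102 117 154 173 171 170 173 174 172 176 174 | 232 239 237 235 232 233 234 235 234 235 200 148 142 140 139 138 139 137 139 137 137 142 144 148 149 151 147
195 [] 99 100 99 101 96 103 102 103 102 99 105 148 171 167 169 169 172 172 172 176 | 237 238 238 235 232 231 233 233 231 233 201 148 139 138 138 142 137 140 137 138 146 144 148 147 147 149 150
200 [] 99 96 99 97 100 102 101 101 100 102 106 139 164 169 168 172 169 173 172 174 | 232 238 237 236 233 231 232 235 233 233 202 144 135 138 139 141 141 140 141 142 145 147 148 147 146 148 150
```

View pics/w5b.png

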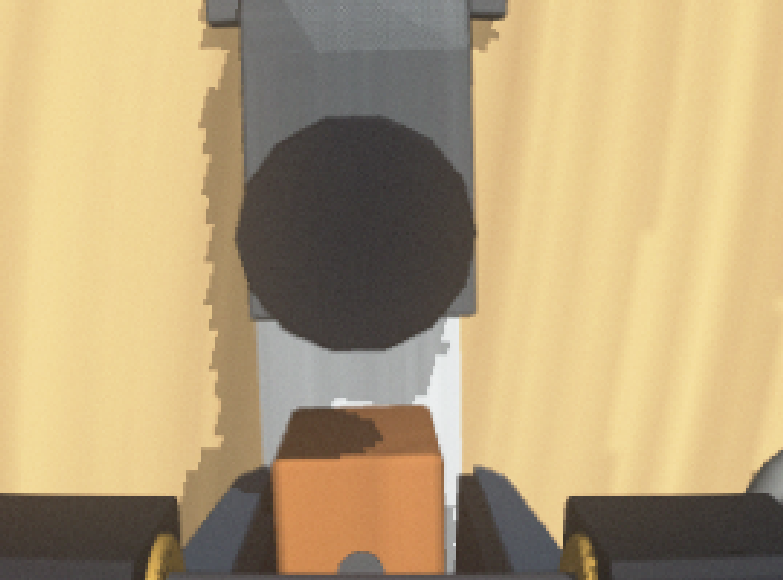

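```bash
python3 -m jog '[0.04,0.005,0,-0.004,0.04,0.005,0,-0.003,0,0,0,0,0,0,0,0,0,0,0,0]' 3.2
python3 - <<'E'
from h import *
s=ctrl.state(); p,d=save('w6','wrist'); print(s['position'],s['ee_rot'])
g=cv2.cvtColor(p,cv2.COLOR_RGB2HSV)
for r in (150,154,158,162,175,180,185): print(r,' '.join(str(int(x)) for x in p[r,226:244,2]),'|',' '.join(str(int(x)) for x in p[r,302:322,2]))
cv2.imwrite('pics/w6b.png',cv2.resize(p[60:260,150:420,::-1],None,fx=2.9,fy=2.9,interpolation=cv2.INTER_NEAREST))
E
```

```text
time: 7.12
position: [562.4, 27.2, 41.0]
ee_rot: [0.668, 0.745, 0.0, 0.0]
ft_force: [-2.1, 0.4, 0.4]
finger_gap: 0.351
[562.39423494  27.23426143  40.96492606] [6.67559504e-01 7.44556439e-01 1.26271122e-04 2.94263392e-05]
150 102 99 66 67 65 65 61 60 61 60 61 58 62 62 56 62 61 61 | 57 62 56 57 64 93 111 106 122 139 136 137 136 134 136 137 137 139 137 142
154 101 99 100 72 64 62 59 64 65 62 62 60 61 61 59 60 64 60 | 60 56 58 55 67 114 114 101 123 139 137 136 135 138 136 134 140 142 141 144
158 101 100 101 99 71 61 65 64 61 60 62 63 63 62 62 64 58 59 | 57 58 58 84 118 114 114 100 103 136 136 135 136 135 141 140 139 142 142 146
162 99 101 98 99 98 97 79 58 61 66 59 64 62 60 61 62 60 62 | 88 114 115 112 113 112 114 102 103 140 137 134 139 137 137 141 137 142 142 146
175 103 97 99 97 101 98 98 98 97 100 100 103 139 173 167 172 170 166 | 232 233 234 235 233 236 196 141 139 136 137 139 140 138 139 140 144 146 152 150
180 100 94 100 99 98 98 97 98 102 100 99 105 133 164 166 170 169 173 | 233 232 233 234 233 235 197 142 137 137 138 140 138 140 140 141 145 149 147 151
185 100 99 99 101 97 101 103 101 101 104 101 109 127 158 170 167 170 173 | 232 233 233 234 234 234 199 145 138 139 138 139 139 136 143 147 147 148 149 149
```

View pics/w6b.png

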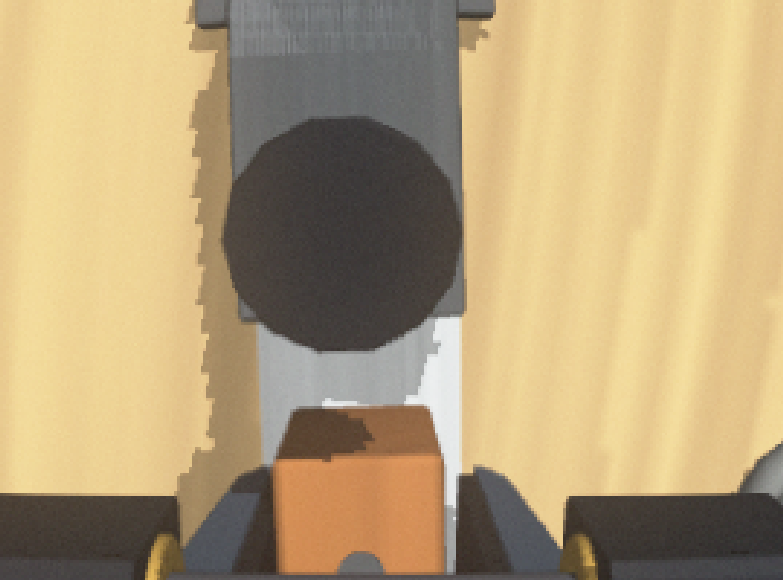

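Alignment is now within about 0.7 mm, on the far side (jaw centre ~271.5, bar centre ~273.2 px; height-corrected). That's inside the pin's 3 mm capture. Next I'll release, lift and re-check.

```bash
python3 -m jog '[0,0,0,0,0,0,0,0,0,0,0,0,0,0,0,0]' 6
python3 -m jog '[0,0,1,0,0,0,2,0,0,0,3,0,0,0,3,0,0,0,3,0,-0.5,-0.5,1.5,0,0,0,0,0,0,0,0,0]' 0
python3 - <<'E'
from h import *
s=ctrl.state(); p,d=save('w7','wrist'); print(s['position'],s['ee_rot'])
for l,z in(('fence_hole',28),('clevis_axis',28),('knob_top',88),('pivot',28),('fence_mid',48)):
    for m in ctrl.mark_of('wrist',l)[:2]: print(l,m['score'],m['uv'],wray(m['uv'],z,s).round(1))
cv2.imwrite('pics/w7b.png',cv2.resize(p[60:310,150:420,::-1],None,fx=2.4,fy=2.4,interpolation=cv2.INTER_NEAREST))
E
```

```text
time: 7.5
position: [562.9, 27.1, 41.1]
ee_rot: [0.668, 0.745, 0.0, 0.0]
ft_force: [-0.7, -0.4, -0.6]
finger_gap: 0.615
time: 8.17
position: [557.7, 22.1, 177.2]
ee_rot: [0.668, 0.744, 0.001, 0.001]
ft_force: [0.7, -0.6, 0.1]
finger_gap: 0.091
[557.66404881  22.07722479 177.16014855] [0.66767634 0.74445042 0.00095871 0.00098086]
fence_hole 0.83 [110.9, 62.4] [363. 151.  28.]
clevis_axis 0.64 [275.4, 130.3] [547.1  88.3  28. ]
knob_top 0.67 [277.2, 124.7] [548.4  93.   88. ]
pivot 0.61 [283.9, 310.9] [ 577.9 -109.    28. ]
fence_mid 0.9 [62.3, 10.3] [296.6 213.3  48. ]
fence_mid 0.63 [281.5, 230.6] [563.4  -6.5  48. ]
```

View pics/w7b.png

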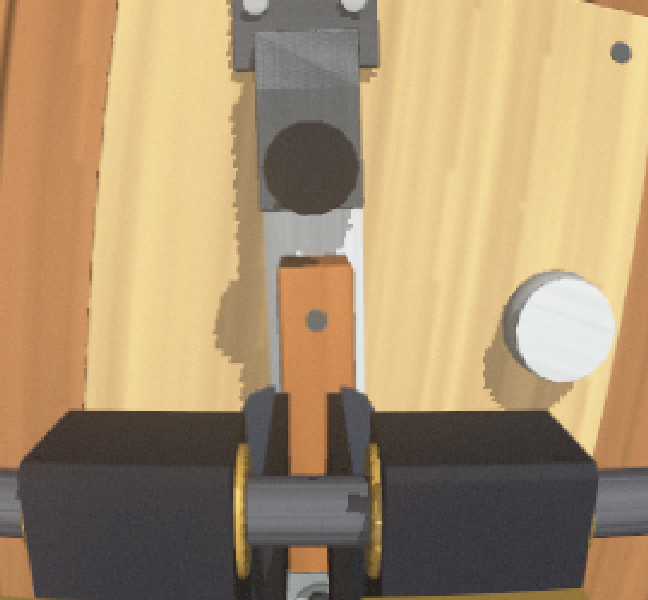

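Still aligned after release (bar vs jaw ~0.5 mm). The knob is at about (550.5, 89.5). Now I'll move the closed fingers over it.

```bash
python3 -m jog '[-0.2,1.7,0,0,-0.2,1.7,0,0,-0.2,1.7,-2,0,-0.1,1.65,-2,0,0,0,-2,0,0,0,-1,0,0,0,0,0,0,0,0,0]' 0
python3 - <<'E'
from h import *
s=ctrl.state(); p,d=save('w8','wrist'); print(s['position'],s['ee_rot'],s['finger_gap'],s['ft_force'])
save('s8','side');p2,_=save('t8','top')
for c in('side','top'):
  for m in ctrl.mark_of(c,'knob_top')[:2]: print(c,m['score'],m['uv'],ray_z(c,m['uv'],88).round(1))
a=p; b=cv2.imread('pics/s8.png')[160:300,150:340]; b=cv2.resize(b,(570,420))
o=np.hstack([cv2.resize(a[:,130:430,::-1],None,fx=.76,fy=1) if 0 else a[:,165:395,::-1],b]); cv2.imwrite('pics/c8.png',o)
E
```

```text
time: 9.13
position: [550.3, 89.4, 105.6]
ee_rot: [0.668, 0.744, -0.0, -0.0]
ft_force: [0.0, 0.2, 0.8]
finger_gap: 0.002
[550.28950969  89.36565843 105.60310952] [ 6.67649068e-01  7.44475924e-01 -4.65597984e-04 -3.21098132e-04] 0.0023842102833742567 [0.04132137 0.20477068 0.77795254]
side 0.6 [227.6, 240.7] [551.1  88.7  88. ]
```

View pics/c8.png

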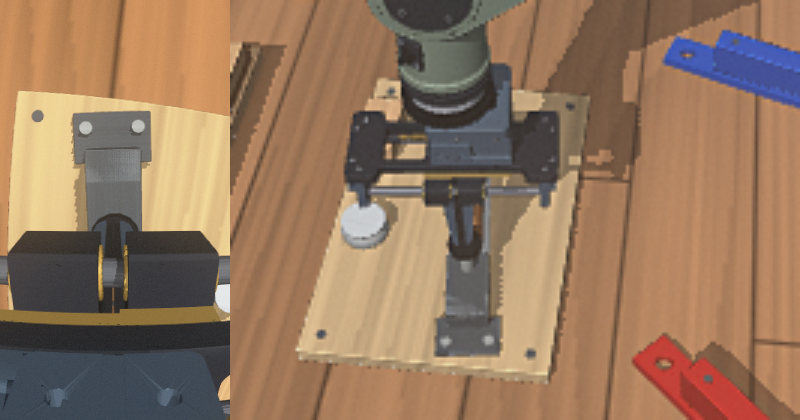

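The fingers are right above the knob in both views. Press down slowly.

```bash
python3 -m jog '[0,0,-0.7,0,0,0,-0.7,0,0,0,-0.4,0,0,0,-0.3,0,0,0,-0.2,0,0,0,-0.2,0,0,0,0,0,0,0,0,0]' 0 20
```

```text
time: 10.05
position: [550.4, 89.7, 80.7]
ee_rot: [0.668, 0.745, 0.0, 0.0]
ft_force: [0.4, -0.6, 0.6]
finger_gap: 0.009
```

```bash
python3 -m jog '[0,0,-0.3,0,0,0,-0.3,0,0,0,-0.3,0,0,0,-0.2,0]'; python3 -m jog '[0,0,-0.2,0,0,0,-0.2,0,0,0,-0.2,0,0,0,-0.2,0]'
```

```text
time: 10.38
position: [550.7, 89.8, 69.9]
ee_rot: [0.668, 0.745, 0.0, 0.0]
ft_force: [0.5, 0.5, 2.9]
finger_gap: 0.003
time: 10.72
position: [550.7, 89.8, 62.1]
ee_rot: [0.668, 0.745, 0.0, 0.0]
ft_force: [-2.5, 0.5, 25.4]
finger_gap: 0.007
```

```bash
python3 -m jog '[0,0,0,0,0,0,0,0]'; python3 -m jog '[0,0,0.3,0,0,0,1.5,0,0,0,3,0,0,0,3,0,-1,-2,2,0,-1,-3,1,0,-1,-3,1,0,0,0,0,0,0,0,0,0]'
python3 - <<'E'
from h import *
s=ctrl.state(); p,d=save('w9','wrist'); q,_=save('s9','side'); print(s['position'],s['ft_force'])
for l,z in(('knob_top',62),('fence_mid',48),('pivot',28)):
  for m in ctrl.mark_of('wrist',l)[:2]:
    u,v=map(int,m['uv']); print(l,m['score'],m['uv'],wray(m['uv'],z,s).round(1),d[v,u])
c=ctrl.calibration('wrist'); M=np.array(c['mount']); Q=R.from_quat(s['ee_rot']).as_matrix()
for m in ctrl.mark_of('wrist','knob_top')[:1]:
  u,v=map(int,m['uv']); a=wray(m['uv'],0,s); o=Q@M[:3,3]+s['position']; n=Q@M[:3,:3]@np.array([0,0,-1]); w=(a-o)/((a-o)@n)
  print('knob pt by depth',o+w*np.median(d[v-3:v+4,u-3:u+4]))
cv2.imwrite('pics/c9.png',np.hstack([p[:,130:430,::-1],cv2.resize(q[170:290,150:290,::-1],(490,420))]))
E
```

```text
time: 10.88
position: [550.7, 89.8, 62.3]
ee_rot: [0.668, 0.745, 0.0, 0.0]
ft_force: [0.3, 1.2, 5.3]
finger_gap: 0.002
time: 11.63
position: [519.9, 8.6, 180.2]
ee_rot: [0.669, 0.744, 0.0, 0.0]
ft_force: [0.2, 0.2, -0.6]
finger_gap: 0.005
[519.90395945   8.57603271 180.20500742] [ 0.18195477  0.19193213 -0.58603452]
knob_top 0.66 [323.9, 116.5] [550.9  92.2  62. ] 277.93613
fence_mid 0.89 [321.4, 220.7] [563.1  -6.9  48. ] 295.67007
knob pt by depth [550.66378225  92.07456939  63.57474923]
```

View pics/c9.png

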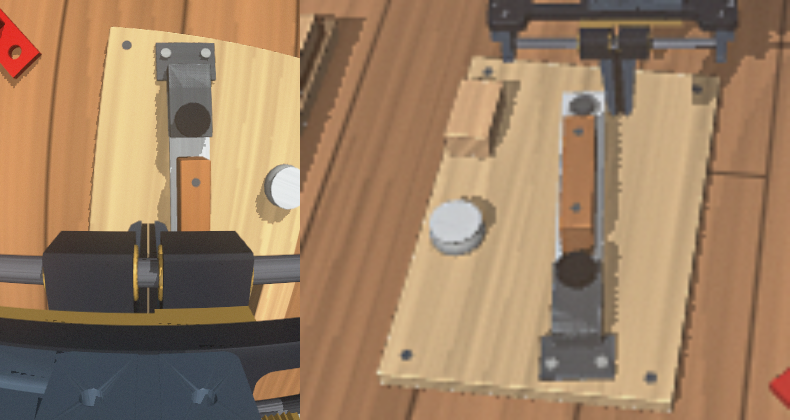

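```bash
python3 -c "
from cell import ctrl
print(ctrl.state()['time'],ctrl.close_job())"
```

```text
the job is handed in; nothing more can be done
11.9333 None
```

The fence is lined up under the clevis and the pin is pressed home. I handed the job in at 11.9 s of the 51 s allowed, with the robot clear of everything.

- **Fence:** I swung it about 0.6 rad clockwise, with the fingers loosely around its wooden block. It overshot slightly. After I let go, the bar's edges were about 0.5 mm from the jaw's in the wrist picture, well within the 3 mm the pin can centre.
- **Pin:** I pushed the knob down with closed fingers. It passed the 3 mm point where solid bar would have stopped it. It came to a hard stop at a tool height of 62.1 mm, where the force rose from 3 to 25 N; home is 62 mm.
- **Last pictures:** They show the bar in line with the jaw and the knob down on the clevis. The tin and offcut were where they had been, and I touched nothing else.
- **Small disagreement:** The wrist camera's depth put the knob top at 63.6 mm. I took that as within the 2 mm calibration error and relied on the hard stop, without pressing a second time.

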